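# Seat the specimen slide and hold the sprung mirror on its marker

### The job

Push the specimen carriage along its rail, away from the robot, until you feel it fully home against its hidden stop. Then turn the sprung mirror by its blue knob until the camera, looking into the mirror, sees the orange marker of the seated carriage, and finish while still holding the knob at that angle (let go and the mirror springs back). Leave the steel test block, the black specimen mount and the bottle where they stand.

Things in the scene. Friction and masses are not known exactly. Their poses are not given: they have to be found in the camera images.
- viewer: Fixed side-view unit: aluminium disc 116 mm across and 12 mm high with a grey arm to a black camera. Origin on the table at the mirror's turning axis (the disc's centre). Its x axis points level from the axis to the camera, z up. The camera box spans x = 178 to 233 mm and is 100 mm high at its top; the arm to it is low.
- lens (a point): Front of the camera's round lens, 154 mm along the viewer's x axis from the turning axis and 75 mm above the table. The camera looks level, straight at the mirror's turning axis.
- mirror: Upright mirror, 76 x 56 mm in a black frame 84 mm wide. Origin on its vertical turning axis, mid reflecting face, 75 mm up; x axis = outward normal, z up. At rest it faces the camera squarely (light spring, 0.12 N m/rad, and a stop); it turns only clockwise seen from above, up to 1.45 rad. To see the marker its normal must halve the angle lens - axis - marker seen from above.
- knob (a point): Centre of the blue bar knob on top of the mirror, on the turning axis, 130 mm above the table. The bar is 42 mm long (mirror's y), 12 mm thick (mirror's x, its normal) and 36 mm tall (112 to 148 mm above the table); the mirror's frame ends at 106 mm, a narrow black neck joins them. Grip it from above across its thickness.
- view: Thin red pointer, 84 mm long, low under the mirror, geared 2:1 to it, not felt and not in the way. Origin at the mirror's origin; its x axis is the camera's level line of sight after the mirror, turned twice as far as the mirror: the marker is centred in the camera's picture when it lies on this x axis seen from above.
- rail: Fixed dark steel slide base 300 x 70 mm. Origin under its middle on the table; x axis along the slide, pointing away from the robot (the pushing direction); z up.
- carriage (a joint): How far the grey carriage (125 x 64 mm, top 38 mm above the table) is slid along the rail's +x, in m; 0 is fully out towards the robot. It drags with about 2 N and stays where it is left. The end stop is rigid, out of sight, somewhere beyond 0.08; its place must be felt.
- post (a point): Top of the upright steel post on the carriage's robot end, 14 mm across, bare from 42 to 88 mm above the table (this point is at its top, 88 mm). Push it or grip it from above.
- marker (a point): Centre of the orange disc, 44 mm across, on the upright aluminium plate (58 wide, 16 thick, top 98 mm above the table) at the far end of the carriage; 75 mm above the table, 80 mm from the post along the rail's +x. The disc faces the mirror roughly.
- test_block: Bystander: round steel block 60 mm across, 12 mm high; origin under its centre.
- mount: Bystander: black resin specimen mount 32 mm across, 22 mm high; origin under its centre.
- bottle: Bystander: clear bottle 40 mm across, 100 mm high; origin under its centre.

How it is judged:
On the way, in this order (a step that is already met when the one before it is completed fails the run):
1. the carriage is fully home against its stop (value of joint carriage above 0.111 m), for 0.2 s.
2. the held mirror shows the camera the marker (y of marker in the frame of view between -0.018 and 0.018 m and x of marker in the frame of view above 0.05 m and contact force between the fingers and mirror above 0.5 N), for 0.5 s.
At the end, for the whole second after the job is handed in: The carriage is within 4 mm of its stop, the fingers hold the mirror still (contact over 0.5 N, under 0.1 rad/s), and the camera's reflected line of sight passes within 18 mm of the marker's centre sideways, that is, it lands on the orange disc (all of step 2 and value of joint carriage above 0.111 m and angular speed of mirror below 0.1 rad/s); the arm keeps its last pose, push and grip.
It fails at once if a bystander was moved by more than 20 mm (distance of any of test_block, mount, bottle from where it was at the start of the episode above 0.02 m).
It also fails if it takes over 51 s, if anything falls off the work surface, if the arm or the gripper's body presses on something with over 40 N, if the wrist force passes 120 N, or if a joint passes its speed limit or range.

### The arm

A 7-joint arm with a two-finger parallel gripper is mounted at the origin on the work surface. World frame = base frame: x ahead of the robot, y to its left, z up, the work surface at z = 0. Lengths are in m, angles in rad, forces in N, time in s.
With the tool pointing down it reaches from about 0.4 to 0.925 m from the base axis. Payload 5.6 kg.
Tool frame: the origin (TCP) lies midway between the tips of the shut fingers; the grasp point (between the pads) lies arm.grasp_offset behind it (arm.grasp_offset is the distance from the TCP to the grasp point, in m); z points along the fingers, y is the line along which they close (so a half turn about z gives the same grasp; the last joint's range is limited). The gripper opens to 85 mm and grips with 20 to 120 N. Pads are 22 mm wide; open, the fingers measure 114 mm over their backs; the gripper's body (76 mm by 85 mm) begins 54 mm behind the grasp point. The pads swing forward as they close: fully open they stand 13 mm farther back than shut.
Start: joints at [1.091, 0.468, -0.012, 1.603, 0.006, 1.071, -0.056], TCP at [0.275, -0.589, 0.231] pointing down, gripper open.
Joint ranges: [-2.53, 2.53], [-0.31, 2.02], [-1.57, 1.55], [0.28, 2.44], [-1.29, 4.43], [0.15, 1.84], [-2.92, 2.92]. Speed limits (rad/s): [2.57, 2.57, 3.14, 3.14, 3.14, 3.14, 3.14].

### API

Orientations are given as a 3x3 rotation matrix whose columns are the frame's x, y, z axes.
In Python, from workcell import arm gives the robot as it stands.
- The arm moves only by the shell command python3 drive.py [FORCE], which reads ROWS from standard input. ROWS is a JSON list that holds a single list of rows (three levels of brackets), with 1 to 8 rows, each of 7 numbers: dx, dy, dz in shares of the most that a row can go, 1 being 50 mm, then a rotation vector rx, ry, rz in rad, then the finger opening in m; each row shifts and turns the commanded pose from where the row before left it, along the tool's axes as they then stand; what a row does not reach is not made up. A row lasts 1/10 s, in which the tool goes at most 0.05 m and 0.15 rad, less where a joint would pass 70% of its speed; a pose out of reach is approached as far as the arm can. The fingers move at their own pace and stop on an object; FORCE is the grip in N (left out, the last holds). Time passes only in rows, so rows that do not move let the fingers close. It prints the time, the measured TCP pose, the force, the opening and the grip force at its end. Input that does not fit is refused with a message, and nothing moves.
- arm.observe(): the state, without advancing time (a new reading comes with each control period).
- arm.capture(name): name is "side" or "top"; returns a dict with "pixels" (400x640x3 uint8, red, green, blue), "intrinsics" (3x3 intrinsics, pixels), "distortion" ([k1, k2, p1, p2, k3] as OpenCV has them; the pictures are not rectified), "R" (3x3) and "t" (3): a world point X has camera coordinates R X + t. Camera axes: x right, y down, z forward; pixel columns grow to the right and rows downward; lengths in m; the calibration is good to about 2 mm. A picture is of the moment at which its call begins. There is no depth.
- arm.sign_off(): hands the job in; it is judged then, once.
The state is a dict: "time_s": time; "qpos": joint angles; "joint_vel": joint speeds; "joint_torque": joint torques, N m; "ee_pos": TCP position; "orientation": TCP orientation; "ft_force": force on the tool from outside, world axes, zero at the start; "moment": the same for the moment, N m; "opening": finger opening in m; "grasp_force": force on a finger pad.
Only numpy, scipy, OpenCV 4.12 (cv2) and the standard library are available. Lean on these libraries where they do the work, as an engineer would, in place of code of your own. Each camera call takes 0.05 s, during which the arm holds its last target. There are 200 camera calls.

## Working session

There is one attempt and no reset: what is moved stays moved. The work goes in short steps, Python scripts to look and compute and a shell command to move; the robot and the scene stay as the last step left them, time stands still between calls to the robot, and variables do not carry over. Pictures are saved under pics/ and viewed, at most 10 in all, crops included, and the job is handed in when it is done.

```bash
ls; mkdir -p pics; python3 - <<'E'
from workcell import arm
import cv2,pickle
d={}
for n in("side","top"):
    c=arm.capture(n);d[n]=c
    cv2.imwrite(f"pics/{n}0.png",c["pixels"][:,:,::-1])
    print(n,c["intrinsics"],c["distortion"],c["R"],c["t"])
pickle.dump(d,open("c0.pkl","wb"))
s=arm.observe();print(s["ee_pos"],s["orientation"],arm.grasp_offset,s["time_s"],s["ft_force"])
E
```

```text
drive.py
pics
workcell.py
side [[486.76460033   0.         314.46624154]
 [  0.         486.76460033 195.42428373]
 [  0.           0.           1.        ]] [-0.02977505  0.          0.          0.          0.        ] [[-0.99577624 -0.09020988 -0.01708413]
 [-0.06087429  0.78798688 -0.61267528]
 [ 0.06873143 -0.6090475  -0.79015007]] [0.51805217 0.0833953  1.08354621]
top [[437.63325379   0.         326.27328457]
 [  0.         437.63325379 201.80256699]
 [  0.           0.           1.        ]] [-0.02383433  0.          0.          0.          0.        ] [[ 0.00794071 -0.99992923  0.00885927]
 [-0.98358664 -0.0094074  -0.18019109]
 [ 0.18026168 -0.00728301 -0.98359173]] [-0.02131219  0.51308201  1.13009557]
[ 0.27471866 -0.58853138  0.23042396] [[ 9.06114562e-01  4.23031663e-01 -7.82987644e-04]
 [ 4.23032373e-01 -9.06113465e-01  1.41427552e-03]
 [-1.11192322e-04 -1.61272476e-03 -9.99998693e-01]] 0.0187 0.1 [-0.25290151 -0.80724105 -0.69125482]
```
View pics/side0.png

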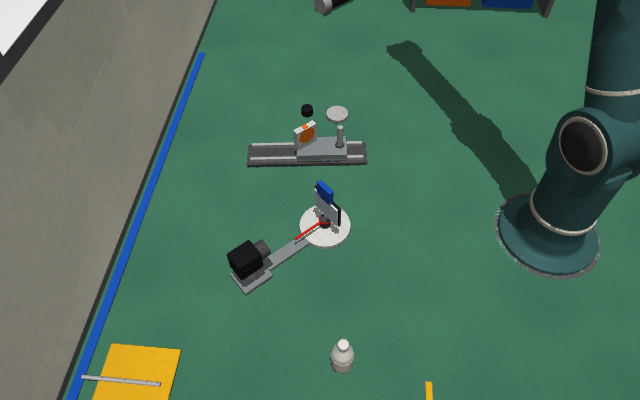

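View pics/top0.png

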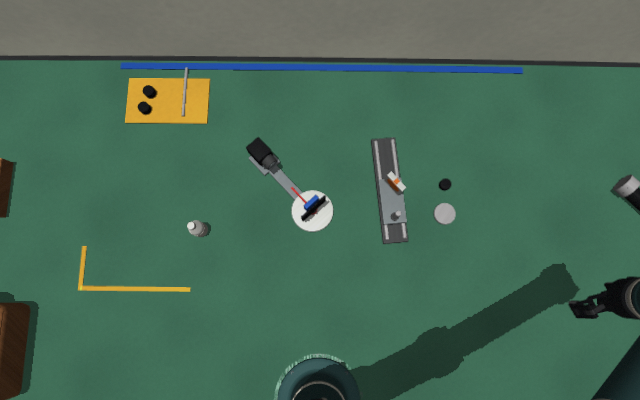

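The side view shows the disc at about (325,226), blue knob (325,190), lens (262,248), post top (340,127) and orange disc (307,135). The top view shows the disc at (312,211), knob (312,203), post (396,214) and marker (398,182). Next I'll measure these by masks.

```bash
cat > h.py <<'E'
import numpy as np,cv2
def rays(c,uv):
    K,D=np.array(c["intrinsics"]),np.array(c["distortion"])
    p=cv2.undistortPoints(np.float64(uv).reshape(-1,1,2),K,D)[:,0]
    R,t=np.array(c["R"]),np.array(c["t"])
    return -R.T@t,np.c_[p,np.ones(len(p))]@R
def plane(c,uv,z):
    o,d=rays(c,uv);return o+d*((z-o[2])/d[:,2])[:,None]
def tri(c1,u1,c2,u2):
    o1,d1=rays(c1,[u1]);o2,d2=rays(c2,[u2]);d1,d2=d1[0],d2[0]
    s=np.linalg.lstsq(np.c_[d1,-d2],o2-o1,rcond=None)[0]
    a,b=o1+s[0]*d1,o2+s[1]*d2
    return (a+b)/2,np.linalg.norm(a-b)
def blob(img,lo,hi,box):
    x0,y0,x1,y1=box
    m=cv2.inRange(cv2.cvtColor(img[y0:y1,x0:x1],cv2.COLOR_RGB2HSV),lo,hi)
    n,l,s,c=cv2.connectedComponentsWithStats(m)
    i=1+np.argmax(s[1:,4]);ys,xs=np.where(l==i)
    return c[i]+[x0,y0],s[i,4],np.c_[xs+x0,ys+y0]
BL=((105,120,60),(125,255,255));OR=((5,150,80),(18,255,255));RD=((0,170,80),(4,255,255))
WH=((0,0,170),(179,50,255))
E
python3 - <<'E'
import pickle;from h import *
d=pickle.load(open("c0.pkl","rb"));S,T=d["side"],d["top"]
s,t=S["pixels"],T["pixels"]
r={}
for k,col,bs,bt in(("knob",BL,(300,170,350,215),(290,185,335,225)),("marker",OR,(285,115,325,150),(380,165,412,198)),("red",RD,(280,205,345,250),(280,175,320,215))):
    a=blob(s,*col,bs);b=blob(t,*col,bt);print(k,a[:2],b[:2],tri(S,a[0],T,b[0]))
    if k=="knob": print([x[2].min(0).tolist()+x[2].max(0).tolist() for x in(a,b)])
for nm,c,bx in(("s",S,(295,175,355,250)),("t",T,(285,185,340,237))):
    p=blob(c["pixels"],*WH,bx);e=cv2.fitEllipse(cv2.convexHull(p[2].astype(np.int32)).astype(np.float32));print("disc",e,plane(c,[e[0]],.012))
for a,b,z in(((340,127),(396,214),.088),): print("post",tri(S,a,T,b),plane(S,[a],z),plane(T,[b],z))
# rail corners, top view (dark steel)
def crop(i,x0,y0,x1,y1,f):return cv2.resize(i[y0:y1,x0:x1,::-1],None,fx=f,fy=f,interpolation=cv2.INTER_CUBIC)
a=crop(s,240,100,380,172,5);b=crop(t,365,132,415,247,5)
b=cv2.rotate(b,cv2.ROTATE_90_COUNTERCLOCKWISE)
w=max(a.shape[1],b.shape[1]);pad=lambda i:cv2.copyMakeBorder(i,0,0,0,w-i.shape[1],cv2.BORDER_CONSTANT)
o=np.vstack([pad(a),pad(b)]);print(o.shape);cv2.imwrite("pics/rail.png",o[:600])
a=crop(s,220,170,360,300,4);b=crop(t,240,130,335,235,4)
cv2.imwrite("pics/mir.png",cv2.resize(np.hstack([a[:420],b]),None,fx=.84,fy=.84))
E
```

```text
knob (array([324.5, 191.5]), np.int32(244)) (array([310.55952381, 202.10714286]), np.int32(84)) (array([0.49599802, 0.02309481, 0.13007985]), np.float64(0.001637106543189585))
[[317, 180, 332, 203], [304, 195, 317, 209]]
marker (array([306.6369863, 134.8630137]), np.int32(146)) (array([392.48888889, 184.57777778]), np.int32(45)) (array([ 0.55580698, -0.19159147,  0.07435879]), np.float64(0.0008598138682420588))
red (array([311.46590909, 228.17045455]), np.int32(88)) (array([298.23529412, 194.82352941]), np.int32(17)) (array([0.52577457, 0.05958983, 0.04837323]), np.float64(0.011003653188712218))
disc ((325.45184326171875, 225.46124267578125), (41.00264358520508, 48.93721389770508), 84.50019836425781) [[0.49285232 0.02705463 0.012     ]]
disc ((311.94842529296875, 210.47958374023438), (39.8248405456543, 41.136417388916016), 82.93099975585938) [[0.49489436 0.02224626 0.012     ]]
post (array([ 0.47419462, -0.19470716,  0.10287794]), np.float64(0.002332503718359511)) [[ 0.47586712 -0.21037201  0.088     ]] [[ 0.47534802 -0.19702916  0.088     ]]
(610, 700, 3)
```

View pics/rail.png

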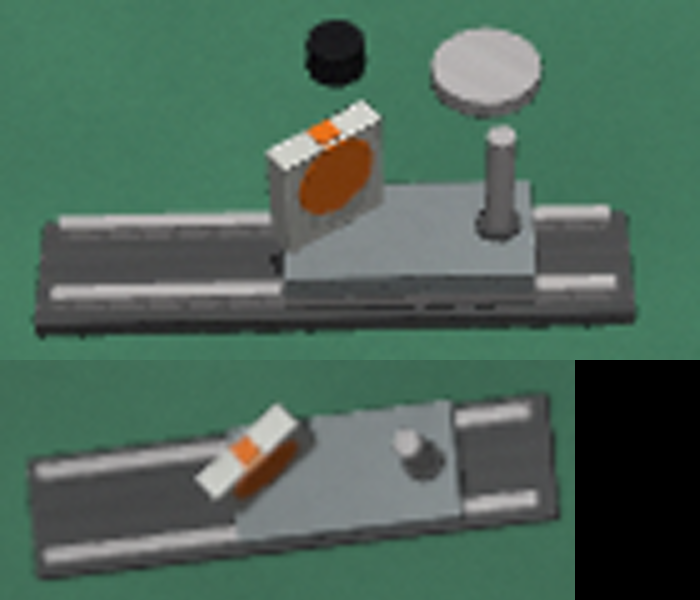

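View pics/mir.png

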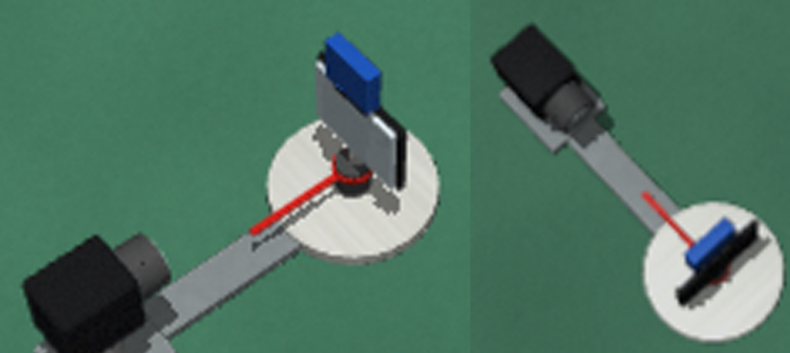

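The crops show the post top at side (340.2,126.2) and top (398.7,213.2). The plate top centre is at side (305,126.4) and top (396.4,181.4). The lens barrel is at about side (263,247) and top (270,161), with the red pointer along the camera arm.

```bash
python3 - <<'E'
import pickle;from h import *
np.set_printoptions(precision=4,suppress=True)
d=pickle.load(open("c0.pkl","rb"));S,T=d["side"],d["top"]
post=tri(S,(340.2,126.2),T,(398.7,213.2));print("post",post)
print("plate top",tri(S,(305,126.4),T,(396.4,181.4)))
print("marker side@.075",plane(S,[(307.4,135)],.075))
cor=np.float64([(40,217),(557,158),(548,35),(30,100)])
uv=np.c_[365+(249-cor[:,1])/5,132+cor[:,0]/5]
P=plane(T,uv,.01);print(P)
u=P[0]-P[1]+P[3]-P[2];u/=np.linalg.norm(u);print("rail dir top",u,np.arctan2(u[1],u[0]),"len",np.linalg.norm(P[0]-P[1]),np.linalg.norm(P[1]-P[2]),"mid",P.mean(0))
cs=np.float64([(38,330),(632,320),(630,215),(45,225)])/5+[240,100]
Q=plane(S,cs,.005);print(Q);v=Q[0]-Q[1]+Q[3]-Q[2];print("side dir",np.arctan2(v[1],v[0]))
ax=np.array([.495,.023])
# lens barrel front end centre: side crop (125,255 )... top
def sc(p):return (p[0]/3.36+220,p[1]/3.36+170)
def tc(p):return ((p[0]-470)/3.36+240,p[1]/3.36+130)
for n,a,b in(("lens",sc((152,262)),tc((578,112))),("redtip",sc((253,231)),tc((645,195)))):
    X,g=tri(S,a,T,b);w=X[:2]-ax;print(n,X,g,np.linalg.norm(w),np.arctan2(w[1],w[0]))
# camera box top corners in top view z=.1
B=plane(T,[tc(p) for p in((532,25),(575,60),(534,104),(493,63))],.1);print(B)
w=B.mean(0)[:2]-ax;print("box",np.linalg.norm(w),np.arctan2(w[1],w[0]))
for n,p,z in(("mount",(445,184),.022),("block",(445,213),.012),("bottle",(194,227),.1)):print(n,plane(T,[p],z))
k=blob(T["pixels"],*BL,(290,185,335,225))[2].astype(np.float32);r=cv2.minAreaRect(k);print(r)
E
```

```text
post (array([ 0.4755, -0.2021,  0.0988]), np.float64(0.0006397520827254957))
plate top (array([ 0.5597, -0.1985,  0.0957]), np.float64(0.0006118957528869104))
marker side@.075 [[ 0.5534 -0.1905  0.075 ]]
[[ 0.7004 -0.1444  0.01  ]
 [ 0.4059 -0.1735  0.01  ]
 [ 0.4114 -0.241   0.01  ]
 [ 0.7072 -0.2115  0.01  ]]
rail dir top [0.9951 0.0989 0.    ] 0.099093130952354 len 0.29593343556971397 0.06774555993484697 mid [ 0.5563 -0.1926  0.01  ]
[[ 0.7005 -0.141   0.005 ]
 [ 0.4057 -0.1699  0.005 ]
 [ 0.4086 -0.242   0.005 ]
 [ 0.7095 -0.2126  0.005 ]]
side dir 0.09750245369107274
lens [0.6105 0.1295 0.068 ] 0.004567985208109798 0.15706477404469302 0.7449831975335978
redtip [0.5544 0.0773 0.0274] 8.198896081199529e-05 0.0804658942670156 0.7406121447881777
[[0.6742 0.1637 0.1   ]
 [0.646  0.1291 0.1   ]
 [0.6101 0.1598 0.1   ]
 [0.6429 0.193  0.1   ]]
box 0.20282726332846676 0.7507505876087578
mount [[ 0.5712 -0.3465  0.022 ]]
block [[ 0.4912 -0.346   0.012 ]]
bottle [[0.4353 0.3187 0.1   ]]
((310.5000305175781, 202.00003051757812), (4.949747085571289, 16.26345443725586), 45.0)
```

Post ≈ (0.4755,-0.199), rail yaw ≈ 0.098, axis ≈ (0.495,0.023), viewer yaw ≈ 0.745. Now I turn the tool so its x lies along the rail, then move over the post.

Units first: shifts go in shares of 50 mm. So -0.034 m is -0.68, 0.022 m is 0.44.

```bash
echo '[[[0, 0, 0, 0, 0, 0.113, 0.085], [0, 0, 0, 0, 0, 0.113, 0.085], [0, 0, 0, 0, 0, 0.113, 0.085], [0.44, -0.68, 0, 0, 0, 0, 0.085], [0.44, -0.68, 0, 0, 0, 0, 0.085], [0.44, -0.68, 0, 0, 0, 0, 0.085], [0.44, -0.68, 0, 0, 0, 0, 0.085], [0.44, -0.68, 0, 0, 0, 0, 0.085]]]' | python3 drive.py 30
echo '[[[0.44, -0.68, 0, 0, 0, 0, 0.085], [0.44, -0.68, 0, 0, 0, 0, 0.085], [0.44, -0.68, 0, 0, 0, 0, 0.085], [0.44, -0.68, 0, 0, 0, 0, 0.085], [0.44, -0.68, 0, 0, 0, 0, 0.085], [0.36, -0.56, 0, 0, 0, 0, 0.085], [0, 0, 0, 0, 0, 0, 0.085], [0, 0, 0, 0, 0, 0, 0.085]]]' | python3 drive.py
python3 - <<'E'
from workcell import arm
import numpy as np,cv2
s=arm.observe();R=np.array(s["orientation"]);p=np.array(s["ee_pos"]);print(p,np.arctan2(R[1,0],R[0,0]),R[:,2],s["qpos"],s["ft_force"])
print("tool delta",R.T@(np.array([.4755,-.199,p[2]])-p))
c=arm.capture("side");cv2.imwrite("pics/s1.png",cv2.resize(c["pixels"][60:260,200:440,::-1],None,fx=3,fy=3))
E
```

```text
time_s: 0.9
ee_pos: [0.3682, -0.4073, 0.231]
orientation: [[0.995, 0.098, -0.0], [0.098, -0.995, 0.0], [-0.0, -0.0, -1.0]]
ft_force: [0.8, -0.1, 0.8]
opening: 0.0847
grasp_force: 0.0
time_s: 1.7
ee_pos: [0.4758, -0.199, 0.231]
orientation: [[0.995, 0.099, -0.001], [0.099, -0.995, -0.0], [-0.001, -0.0, -1.0]]
ft_force: [-1.5, -0.9, -0.3]
opening: 0.085
grasp_force: 0.0
[ 0.47583972 -0.19902178  0.23097875] 0.09957498198850041 [-7.79447590e-04 -7.19813868e-05 -9.99999694e-01] [ 0.45607922  0.25097517 -0.14567453  1.92079377  0.04398642  0.9735428
 -1.18108789] [-1.49228086 -0.85599739 -0.25996805]
tool delta [-3.35871167e-04 -5.54395949e-05  2.63225555e-07]
```

View pics/s1.png

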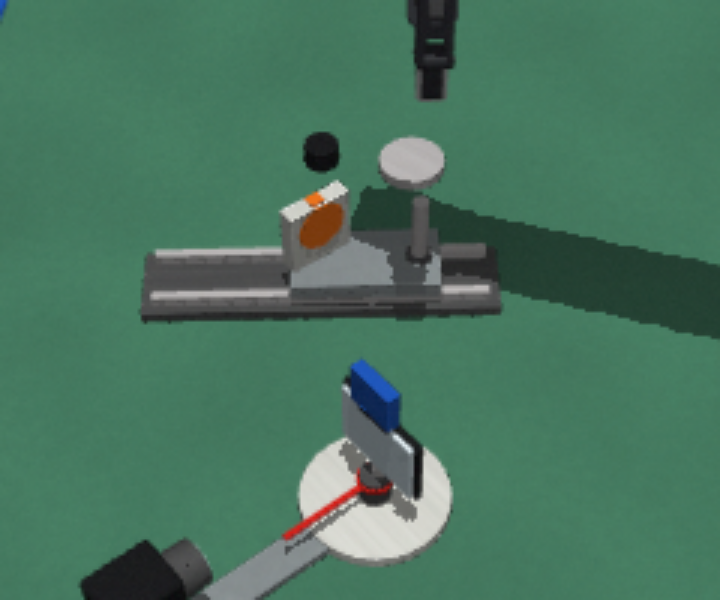

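The open fingers stand over the post, with tips at (432,97) in the crop and the post top at (420,200) below them. Descend and grip.

```bash
echo '[[[0, 0, 0.72, 0, 0, 0, 0.085], [0, 0, 0.72, 0, 0, 0, 0.085], [0, 0, 0.72, 0, 0, 0, 0.085], [0, 0, 0.72, 0, 0, 0, 0.085], [0, 0, 0.68, 0, 0, 0, 0.085], [0, 0, 0, 0, 0, 0, 0.085], [0, 0, 0, 0, 0, 0, 0.085]]]' | python3 drive.py && echo '[[[0, 0, 0, 0, 0, 0, 0.0], [0, 0, 0, 0, 0, 0, 0.0], [0, 0, 0, 0, 0, 0, 0.0], [0, 0, 0, 0, 0, 0, 0.0], [0, 0, 0, 0, 0, 0, 0.0], [0, 0, 0, 0, 0, 0, 0.0], [0, 0, 0, 0, 0, 0, 0.0]]]' | python3 drive.py 30
```

```text
time_s: 2.45
ee_pos: [0.4753, -0.2007, 0.0534]
orientation: [[0.995, 0.096, -0.001], [0.096, -0.995, -0.0], [-0.001, -0.0, -1.0]]
ft_force: [0.8, 0.3, 0.3]
opening: 0.0849
grasp_force: 0.0
time_s: 3.15
ee_pos: [0.4762, -0.1997, 0.0539]
orientation: [[0.995, 0.098, 0.001], [0.098, -0.995, -0.0], [0.001, 0.0, -1.0]]
ft_force: [-0.4, -0.4, 6.4]
opening: 0.0129
grasp_force: 29.2
```

The opening of 13 mm matches the post. Push now.

Converted, 0.012 m is 0.24.

```bash
echo '[[[0.24, 0, 0, 0, 0, 0, 0.0], [0.24, 0, 0, 0, 0, 0, 0.0], [0.24, 0, 0, 0, 0, 0, 0.0], [0.24, 0, 0, 0, 0, 0, 0.0], [0.24, 0, 0, 0, 0, 0, 0.0], [0.24, 0, 0, 0, 0, 0, 0.0], [0.24, 0, 0, 0, 0, 0, 0.0], [0.24, 0, 0, 0, 0, 0, 0.0]]]' | python3 drive.py && for i in 1; do echo '[[[0.06, 0, 0, 0, 0, 0, 0.0], [0.06, 0, 0, 0, 0, 0, 0.0], [0.06, 0, 0, 0, 0, 0, 0.0], [0, 0, 0, 0, 0, 0, 0.0]]]' | python3 drive.py; done
```

```text
time_s: 3.95
ee_pos: [0.5688, -0.1901, 0.0536]
orientation: [[0.995, 0.098, -0.008], [0.098, -0.995, 0.0], [-0.007, -0.001, -1.0]]
ft_force: [-22.0, 0.8, 20.0]
opening: 0.0132
grasp_force: 30.4
time_s: 4.35
ee_pos: [0.5701, -0.19, 0.0528]
orientation: [[0.995, 0.096, -0.022], [0.096, -0.995, 0.001], [-0.022, -0.003, -1.0]]
ft_force: [-27.5, 1.5, 24.7]
opening: 0.0129
grasp_force: 31.2
```

Converted, 0.003 m is 0.06.

```bash
echo '[[[0.06, 0, 0, 0, 0, 0, 0.0], [0, 0, 0, 0, 0, 0, 0.0]]]' | python3 drive.py ; echo '[[[0.06, 0, 0, 0, 0, 0, 0.0], [0, 0, 0, 0, 0, 0, 0.0]]]' | python3 drive.py; echo '[[[0.06, 0, 0, 0, 0, 0, 0.0], [0, 0, 0, 0, 0, 0, 0.0]]]' | python3 drive.py
```

```text
time_s: 4.55
ee_pos: [0.5712, -0.1899, 0.0523]
orientation: [[0.995, 0.095, -0.026], [0.095, -0.995, 0.002], [-0.025, -0.004, -1.0]]
ft_force: [-29.9, 0.9, 25.7]
opening: 0.0133
grasp_force: 31.3
time_s: 4.75
ee_pos: [0.5733, -0.1897, 0.0515]
orientation: [[0.995, 0.095, -0.027], [0.095, -0.995, 0.002], [-0.027, -0.004, -1.0]]
ft_force: [-30.6, 0.8, 22.8]
opening: 0.0134
grasp_force: 30.7
time_s: 4.95
ee_pos: [0.5751, -0.1895, 0.0509]
orientation: [[0.995, 0.095, -0.03], [0.095, -0.995, 0.002], [-0.03, -0.005, -1.0]]
ft_force: [-32.1, 0.3, 21.0]
opening: 0.0131
grasp_force: 30.7
```

Rigid resistance of about 30 N at roughly 0.093 m of travel. I'll check by camera how far the carriage actually went.

```bash
python3 - <<'E'
from workcell import arm
import pickle;from h import *
d0=pickle.load(open("c0.pkl","rb"))
c=arm.capture("side");t=arm.capture("top");pickle.dump({"side":c,"top":t},open("c1.pkl","wb"))
a=blob(d0["side"]["pixels"],*OR,(285,115,325,150));b=blob(c["pixels"],*OR,(230,100,330,160))
print(a[:2],b[:2]);A=plane(d0["side"],[a[0]],.077);B=plane(c,[b[0]],.077);print(A,B,np.linalg.norm(B-A))
cv2.imwrite("pics/s2.png",np.hstack([cv2.resize(c["pixels"][90:180,230:380,::-1],None,fx=3,fy=3),cv2.resize(t["pixels"][120:210,360:460,::-1],None,fx=3,fy=3)]))
E
```

```text
(array([306.6369863, 134.8630137]), np.int32(146)) (array([268.64375, 135.66875]), np.int32(160))
[[ 0.55503717 -0.18883079  0.077     ]] [[ 0.64647673 -0.17942737  0.077     ]] 0.0919218016449795
```

View pics/s2.png

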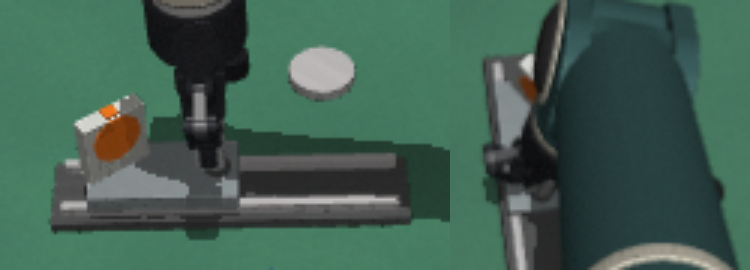

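The carriage moved 92 mm, and its far end now sits about 25 mm short of the rail end. It probably started slightly in. The pads slip at about 30 N, so I'll grip harder and push more to confirm the stop is rigid.

```bash
echo '[[[0, 0, 0, 0, 0, 0, 0], [0, 0, 0, 0, 0, 0, 0], [0.08, 0, 0, 0, 0, 0, 0], [0.08, 0, 0, 0, 0, 0, 0], [0, 0, 0, 0, 0, 0, 0], [0, 0, 0, 0, 0, 0, 0]]]' | python3 drive.py 90;  echo '[[[0.08, 0, 0, 0, 0, 0, 0], [0.08, 0, 0, 0, 0, 0, 0], [0, 0, 0, 0, 0, 0, 0], [0, 0, 0, 0, 0, 0, 0]]]' | python3 drive.py; python3 - <<'E'
from workcell import arm
import pickle;from h import *
d0=pickle.load(open("c0.pkl","rb"));c=arm.capture("side")
b=blob(c["pixels"],*OR,(230,100,330,160));print(b[:2],plane(c,[b[0]],.077))
E
```

```text
time_s: 5.65
ee_pos: [0.5749, -0.1895, 0.0509]
orientation: [[0.995, 0.093, -0.047], [0.093, -0.996, 0.003], [-0.047, -0.007, -0.999]]
ft_force: [-55.1, 2.0, 40.7]
opening: 0.0122
grasp_force: 89.1
time_s: 6.05
ee_pos: [0.6059, -0.1867, 0.0534]
orientation: [[0.995, 0.098, 0.001], [0.098, -0.995, -0.0], [0.001, 0.0, -1.0]]
ft_force: [0.7, 0.2, -0.3]
opening: 0.0
grasp_force: 0.0
(array([268.83850932, 135.65838509]), np.int32(161)) [[ 0.64601066 -0.17949636  0.077     ]]
```

The pads slipped past the post at 55 N and the carriage did not move (same pixel), so it is home against a rigid stop. Lift clear, and re-measure the marker.

Converted, -0.04 m is -0.8, -0.03 m is -0.6.

```bash
echo '[[[0, 0, -0.8, 0, 0, 0, 0], [0, 0, -0.8, 0, 0, 0, 0], [0, 0, -0.8, 0, 0, 0, 0], [0, 0, -0.8, 0, 0, 0, 0.085], [0, -0.6, 0, 0, 0, -0.14, 0.085], [0, -0.6, 0, 0, 0, -0.14, 0.085], [0, -0.6, 0, 0, 0, -0.14, 0.085], [0, 0, 0, 0, 0, -0.14, 0.085]]]' | python3 drive.py 30; echo '[[[0, 0, 0, 0, 0, -0.14, 0.085], [0, 0, 0, 0, 0, -0.14, 0.085], [0, 0, 0, 0, 0, -0.14, 0.085], [0, 0, 0, 0, 0, -0.14, 0.085], [0, 0, 0, 0, 0, -0.14, 0.085], [0, 0, 0, 0, 0, -0.14, 0.085], [0, 0, 0, 0, 0, -0.14, 0.085], [0, 0, 0, 0, 0, -0.14, 0.085]]]' | python3 drive.py; echo '[[[0, 0, 0, 0, 0, -0.14, 0.085], [0, 0, 0, 0, 0, -0.14, 0.085], [0, 0, 0, 0, 0, -0.14, 0.085], [0, 0, 0, 0, 0, -0.12, 0.085], [0, 0, 0, 0, 0, 0, 0.085]]]' | python3 drive.py; python3 - <<'E'
from workcell import arm
import pickle;from h import *
np.set_printoptions(precision=4,suppress=True)
s=arm.observe();R=np.array(s["orientation"]);p=np.array(s["ee_pos"]);y=np.arctan2(R[1,1],R[0,1]);print(p,"yaw of tool y",y,s["qpos"][6])
print("delta",R.T@(np.array([.4955,.023,.116])-p))
d0=pickle.load(open("c0.pkl","rb"));c=arm.capture("side");t=arm.capture("top")
for k,D,bx in(("0",d0["side"],(285,115,325,150)),("1",c,(230,100,330,160))):
    P=blob(D["pixels"],*OR,bx)[2].astype(np.int32);m=np.zeros((400,640),np.uint8);m[P[:,1],P[:,0]]=255
    # main disc only: opening removes the narrow top stripe
    m2=cv2.morphologyEx(m,cv2.MORPH_OPEN,cv2.getStructuringElement(cv2.MORPH_ELLIPSE,(7,7)))
    ys,xs=np.where(m2);print(len(P),len(xs),xs.mean(),ys.mean(),plane(D,[(xs.mean(),ys.mean())],.075))
cv2.imwrite("pics/t3.png",np.hstack([cv2.resize(t["pixels"][110:260,230:420,::-1],None,fx=2,fy=2),cv2.resize(c["pixels"][90:240,230:420,::-1],None,fx=2,fy=2)]))
E
```

```text
time_s: 6.9
ee_pos: [0.584, -0.0942, 0.2138]
orientation: [[0.783, 0.622, 0.0], [0.622, -0.783, 0.002], [0.002, -0.002, -1.0]]
ft_force: [0.1, 0.2, 0.0]
opening: 0.0725
grasp_force: 0.0
time_s: 7.7
ee_pos: [0.5849, -0.0997, 0.2134]
orientation: [[-0.211, 0.977, 0.001], [0.977, 0.211, 0.0], [-0.0, 0.001, -1.0]]
ft_force: [1.0, -0.3, 0.9]
opening: 0.0852
grasp_force: 0.0
time_s: 8.2
ee_pos: [0.5847, -0.0999, 0.2133]
orientation: [[-0.68, 0.734, 0.001], [0.734, 0.68, 0.001], [0.0, 0.001, -1.0]]
ft_force: [0.2, -0.7, -0.8]
opening: 0.0847
grasp_force: 0.0
[ 0.5847 -0.0999  0.2133] yaw of tool y 0.7472961834284093 0.600309139659205
delta [0.1508 0.018  0.0973]
146 141 306.5531914893617 134.9078014184397 [[ 0.5555 -0.1906  0.075 ]]
161 160 268.80625 135.7 [[ 0.6465 -0.1813  0.075 ]]
```

View pics/t3.png

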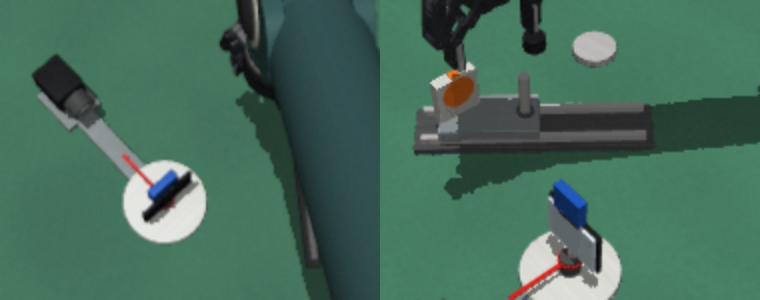

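The view is clear: knob at rest, and the seated carriage's marker at ≈(0.6467,-0.1815). The required turn is about 0.84 rad. Move over the knob, descend and grip.

Converted, 0.03 m is 0.6, 0.0036 m is 0.072.

```bash
echo '[[[0.6, 0.072, 0, 0, 0, 0, 0.085], [0.6, 0.072, 0, 0, 0, 0, 0.085], [0.6, 0.072, 0, 0, 0, 0, 0.085], [0.6, 0.072, 0, 0, 0, 0, 0.085], [0.616, 0.072, 0, 0, 0, 0, 0.085], [0, 0, 0, 0, 0, 0, 0.085], [0, 0, 0, 0, 0, 0, 0.085]]]' | python3 drive.py; echo '[[[0, 0, 0.48, 0, 0, 0, 0.085], [0, 0, 0.48, 0, 0, 0, 0.085], [0, 0, 0.48, 0, 0, 0, 0.085], [0, 0, 0.5, 0, 0, 0, 0.085], [0, 0, 0, 0, 0, 0, 0.085], [0, 0, 0, 0, 0, 0, 0.085]]]' | python3 drive.py; echo '[[[0, 0, 0, 0, 0, 0, 0], [0, 0, 0, 0, 0, 0, 0], [0, 0, 0, 0, 0, 0, 0], [0, 0, 0, 0, 0, 0, 0], [0, 0, 0, 0, 0, 0, 0], [0, 0, 0, 0, 0, 0, 0], [0, 0, 0, 0, 0, 0, 0]]]' | python3 drive.py 30
```

```text
time_s: 9.0
ee_pos: [0.4952, 0.0233, 0.2137]
orientation: [[-0.679, 0.734, 0.001], [0.734, 0.679, -0.001], [-0.001, 0.0, -1.0]]
ft_force: [0.0, 0.1, 0.8]
opening: 0.0853
grasp_force: 0.0
time_s: 9.6
ee_pos: [0.4955, 0.0225, 0.1164]
orientation: [[-0.678, 0.735, -0.0], [0.735, 0.678, 0.0], [0.0, -0.0, -1.0]]
ft_force: [0.6, -0.8, -0.1]
opening: 0.0852
grasp_force: 0.0
time_s: 10.3
ee_pos: [0.4962, 0.0236, 0.1168]
orientation: [[-0.68, 0.733, 0.003], [0.733, 0.68, 0.001], [-0.001, 0.003, -1.0]]
ft_force: [4.9, 2.7, -0.3]
opening: 0.0113
grasp_force: 37.0
```

Opening is 11.3 mm, which matches the knob. Turn clockwise seen from above (+rz in tool axes) by 0.84.

```bash
echo '[[[0, 0, 0, 0, 0, 0.105, 0], [0, 0, 0, 0, 0, 0.105, 0], [0, 0, 0, 0, 0, 0.105, 0], [0, 0, 0, 0, 0, 0.105, 0], [0, 0, 0, 0, 0, 0.105, 0], [0, 0, 0, 0, 0, 0.105, 0], [0, 0, 0, 0, 0, 0.105, 0], [0, 0, 0, 0, 0, 0.105, 0]]]' | python3 drive.py; echo '[[[0, 0, 0, 0, 0, 0, 0], [0, 0, 0, 0, 0, 0, 0], [0, 0, 0, 0, 0, 0, 0]]]' | python3 drive.py; python3 - <<'E'
from workcell import arm
import pickle;from h import *
np.set_printoptions(precision=4,suppress=True)
s=arm.observe();R=np.array(s["orientation"]);y=np.arctan2(R[1,1],R[0,1]);print(s["ee_pos"],"yaw",y,s["moment"],s["grasp_force"])
c=arm.capture("side");t=arm.capture("top")
d0=pickle.load(open("c0.pkl","rb"))
for k,D,bx in(("rest",d0["side"],(280,205,345,250)),("now",c,(270,190,380,260))):
    P=blob(D["pixels"],*RD,bx)[2];X=plane(D,P,.03)[:,:2]
    l=cv2.fitLine(X.astype(np.float32),cv2.DIST_L2,0,.01,.01).ravel();r=np.linalg.norm(X-[.495,.023],axis=1);e=X[r>.8*r.max()].mean(0)
    print(k,len(P),"line",l,"angle",np.arctan2(l[1],l[0]),"end dir",np.arctan2(*(e-[.495,.023])[::-1]),r.max())
f=blob(c["pixels"],*OR,(230,100,330,160));print(f[:2],plane(c,[f[0]],.075))
cv2.imwrite("pics/f4.png",np.hstack([cv2.resize(t["pixels"][110:260,250:430,::-1],None,fx=2,fy=2),cv2.resize(c["pixels"][100:250,230:420,::-1],None,fx=2,fy=2)]))
E
```

```text
time_s: 11.1
ee_pos: [0.4967, 0.0239, 0.1168]
orientation: [[0.096, 0.995, 0.004], [0.995, -0.096, 0.001], [0.002, 0.004, -1.0]]
ft_force: [5.8, 3.7, -0.7]
opening: 0.0115
grasp_force: 36.6
time_s: 11.4
ee_pos: [0.4968, 0.0239, 0.1168]
orientation: [[0.092, 0.996, 0.004], [0.996, -0.092, 0.001], [0.002, 0.004, -1.0]]
ft_force: [5.9, 3.8, -2.0]
opening: 0.0114
grasp_force: 36.6
[0.4968 0.0239 0.1168] yaw -0.09204435768663524 [ 0.5005 -0.8842  0.0847] 36.57311260700226
rest 88 line [0.7756 0.6313 0.5218 0.0487] angle 0.6831695 end dir 0.743189990627346 0.08247380723655717
now 52 line [ 0.5823 -0.8129  0.5254 -0.0197] angle -0.9491916 end dir -0.9506274876127099 0.08445687606354538
(array([268.511 , 134.6319]), np.int32(182)) [[ 0.6478 -0.1849  0.075 ]]
```

View pics/f4.png

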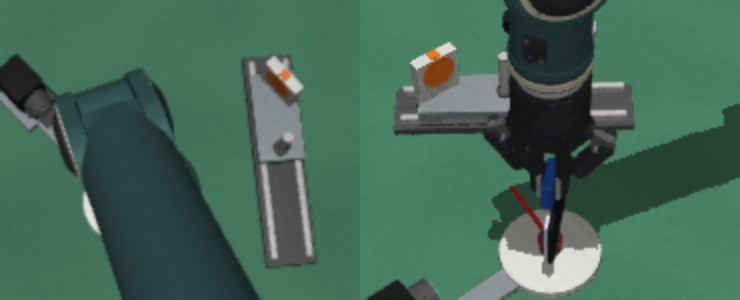

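The pointer lies at about -0.95 rad and the marker direction is about -0.94 rad, so the line of sight passes within about 3 mm of the centre. The carriage is still seated and the grip is firm, so I'm handing in.

```bash
echo '[[[0, 0, 0, 0, 0, 0, 0], [0, 0, 0, 0, 0, 0, 0], [0, 0, 0, 0, 0, 0, 0], [0, 0, 0, 0, 0, 0, 0], [0, 0, 0, 0, 0, 0, 0]]]' | python3 drive.py; python3 -c "
from workcell import arm
print(arm.sign_off())"
```

```text
time_s: 12.0
ee_pos: [0.4967, 0.0239, 0.1168]
orientation: [[0.092, 0.996, 0.004], [0.996, -0.092, 0.001], [0.002, 0.004, -1.0]]
ft_force: [5.1, 3.1, -2.1]
opening: 0.0114
grasp_force: 36.6
the job is handed in; nothing more can be done
None
```

I handed the job in at 12.0 s (no verdict was returned): the carriage moved 92 mm and then held against a 55 N push, which I took as its stop without a direct reading of its joint value, and the gripper is holding the mirror knob about 0.84 rad round, with the line of sight an estimated 3 mm from the marker's centre.

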